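# Close the paint pots and stow them in the carrier

## Robot

A 6-joint arm with a two-finger parallel gripper is mounted at the origin on the work surface. World frame = base frame: x ahead of the robot, y to its left, z up, the work surface at z = 0. Lengths are in mm, angles in rad, forces in N, time in s.
With the tool pointing down it reaches from about 350 to 975 mm from the base axis. Payload 7.1 kg.
Tool frame: the origin (TCP) lies midway between the tips of the shut fingers; the grasp point (between the pads) lies 19 mm behind it; z points along the fingers, y is the line along which they close (so a half turn about z gives the same grasp; the last joint's range is limited). The gripper opens to 88 mm and grips with 3 to 60 N. Pads are 20 mm wide; open, the fingers measure 115 mm over their backs; the gripper's body (75 mm by 178 mm) begins 61 mm behind the grasp point.
Start: joints at [-1.314, 0.423, 1.63, -0, 1.089, -0.019], TCP at [170.216, -601.358, 222.675] pointing down, gripper open.
Joint ranges: [-3, 3], [-0.9, 2.11], [0.09, 2.58], [-1.31, 4.45], [0.11, 2.69], [-2.54, 2.54]. Speed limits (rad/s): [2.39, 2.39, 3.01, 3.14, 3.14, 3.14].

## Interface

Orientations are given as a rotation vector (axis times angle).
In Python, from workcell import ctrl gives the robot as it stands. The module is installed in compiled form; this text tells all that it offers.
- The arm moves only by the tool apply_moves, never from a script. Its argument "targets" is a list of rows, each a list of 3 entries, a list of its own where there are three numbers: the opening, from -1 (shut) to 1 (fully open), then the shift along the tool's x, y, z normalised to -1 to 1, where 1 is 5 cm, then the turn, a rotation vector about the tool's x, y, z normalised to -1 to 1, where 1 is 90 degrees. In form: [[jaw, [x, y, z], [wx, wy, wz]], ...]. A call has 1 to 8 rows; each row shifts and turns the commanded pose from where the row before left it, along the tool's axes as they then stand; what a row does not reach is not made up. A row lasts 1/8 s, in which the tool goes at most 62.5 mm and 10.7 degrees, less where a joint would pass 70% of its speed; a pose out of reach is approached as far as the arm can. A call with a number of a shift or a turn outside -1 to 1 is refused whole. A call with a gripper value outside its range is refused whole. The fingers move at their own pace and stop on an object; the grip force is fixed at half the most. Time passes only in rows, so rows that do not move let the fingers close. It gives the time, the measured TCP pose, the force, the opening and the grip force at its end, in the units of the state.
- ctrl.get_obs(): the state, without advancing time (a new reading comes with each control period).
- ctrl.get_image(name): name is "scene" or "side" or "wrist"; returns a dict with "pixels" (480x640x3 uint8, blue, green, red), "camera_matrix" (3x3 intrinsics, pixels), "view" (4x4, takes a point from world to camera coordinates); the wrist camera has in their place "hand_eye" (4x4, takes a point from camera to tool coordinates, whose origin is the TCP and whose axes are the flange's). Camera axes: x right, y down, z forward; pixel columns grow to the right and rows downward; lengths in mm; the calibration is good to about 2 mm. A picture is of the moment at which its call begins: read the wrist's pose just before it. There is no depth.
- ctrl.close_job(): hands the job in; it is judged then, once.
Trained networks look in the newest picture that a camera, given by its name, has taken for a name from the list of things; names that differ only in an ending like _2 or _b are one class to them, and where a whole thing is asked for, a point or a joint stands for the part that bears it (a point fixed in the world has none). Each returns a list of dicts, best first, with "score" (0 to 1); they miss things now and then, are a little off and sometimes report something else, mostly with a low value. They report only what shows in the picture. A call takes as long as a camera call.
- ctrl.masks_of(label, camera): "region" (480x640 bool, what is visible of it) and "bbox" ([left, top, right, bottom] in pixels, round what is visible of it).
- ctrl.pinpoint(label, camera): "xy" ([column, row] in pixels: a listed point, or the origin of a listed thing).
The state is a dict: "t": time; "qpos": joint angles; "qvel": joint speeds; "joint_torque": joint torques, N m; "ee_pos": TCP position; "orientation": TCP orientation; "ft_force": force on the tool from outside, world axes, zero at the start; "moment": the same for the moment, N m; "width": finger opening in mm; "grasp_force": force on a finger pad.
Only numpy, scipy, OpenCV 4.12 (cv2) and the standard library are available. Lean on these libraries where they do the work, as an engineer would, in place of code of your own. Each camera call takes 0.05 s, during which the arm holds its last target. There are 200 camera calls.

## Task

Packing up the paint: press the lid of every paint pot on the table down until it is fully home, and do not lift a pot before its lid is home. Stand all the pots upright on the floor of the carrier, and when all are in, push its gate shut until it snaps onto its catch. Leave the other things on the table alone.

Things in the scene. Friction and masses are not known exactly. Their poses are not given: they have to be found in the camera images.
- pot1: white paint pot, an upright cylinder 60 mm in diameter, body 80 mm tall (90 mm with its lid home, 102 mm with it fully proud), about 0.35 kg, bottom-heavy. Origin: centre of its underside, z up its axis. The pots are alike; some may be absent.
- pot1_lid (a joint): how far this pot's black lid is pressed in, m: 0 = 12 mm proud (orange seal showing), 0.012 = fully home. The lid is a flat cap 57 mm wide, 10 mm thick, on the pot's axis; its top is 0.102 minus this value above the pot's origin. About 9 N slides it down; it stays where left, does not spring back or come off.
- pot2: white paint pot, an upright cylinder 60 mm in diameter, body 80 mm tall (90 mm with its lid home, 102 mm with it fully proud), about 0.35 kg, bottom-heavy. Origin: centre of its underside, z up its axis. The pots are alike; some may be absent.
- pot2_lid (a joint): how far this pot's black lid is pressed in, m: 0 = 12 mm proud (orange seal showing), 0.012 = fully home. The lid is a flat cap 57 mm wide, 10 mm thick, on the pot's axis; its top is 0.102 minus this value above the pot's origin. About 9 N slides it down; it stays where left, does not spring back or come off.
- pot3: white paint pot, an upright cylinder 60 mm in diameter, body 80 mm tall (90 mm with its lid home, 102 mm with it fully proud), about 0.35 kg, bottom-heavy. Origin: centre of its underside, z up its axis. The pots are alike; some may be absent.
- pot3_lid (a joint): how far this pot's black lid is pressed in, m: 0 = 12 mm proud (orange seal showing), 0.012 = fully home. The lid is a flat cap 57 mm wide, 10 mm thick, on the pot's axis; its top is 0.102 minus this value above the pot's origin. About 9 N slides it down; it stays where left, does not spring back or come off.
- pot4: white paint pot, an upright cylinder 60 mm in diameter, body 80 mm tall (90 mm with its lid home, 102 mm with it fully proud), about 0.35 kg, bottom-heavy. Origin: centre of its underside, z up its axis. The pots are alike; some may be absent.
- pot4_lid (a joint): how far this pot's black lid is pressed in, m: 0 = 12 mm proud (orange seal showing), 0.012 = fully home. The lid is a flat cap 57 mm wide, 10 mm thick, on the pot's axis; its top is 0.102 minus this value above the pot's origin. About 9 N slides it down; it stays where left, does not spring back or come off.
- pot5: white paint pot, an upright cylinder 60 mm in diameter, body 80 mm tall (90 mm with its lid home, 102 mm with it fully proud), about 0.35 kg, bottom-heavy. Origin: centre of its underside, z up its axis. The pots are alike; some may be absent.
- pot5_lid (a joint): how far this pot's black lid is pressed in, m: 0 = 12 mm proud (orange seal showing), 0.012 = fully home. The lid is a flat cap 57 mm wide, 10 mm thick, on the pot's axis; its top is 0.102 minus this value above the pot's origin. About 9 N slides it down; it stays where left, does not spring back or come off.
- carrier: open-topped plywood tray fixed to the table, 200 x 200 mm, 6 mm floor, 45 mm high, 8 mm thick walls at its back (+x) and sides; its front (-x, to the robot) is closed by the gate. Inside 184 x 184 mm: four pots stand two by two (x, y = +-45 mm). Origin: centre of its underside. A steel catch post, 72 mm tall, stands at its x -112, y -134 mm.
- gate (a joint): angle of the gate on the carrier's front, rad: 0 = shut on its catch, grows as it swings out to -x, up to 1.5. Upright hinge at x -100, y +96 mm in the carrier's frame. Stays where left. From about 0.12 rad inward a sprung roller resists (up to about 8 N at the pad), then snaps over at about 0.05 rad and holds the gate at 0.
- gate_pad (a point): middle of the rubber push pad on the gate's outer face, 130 mm from the hinge, 50 mm above the table. The gate is an aluminium panel 8 mm thick, centred on the hinge line, reaching 188 mm from the hinge (along the carrier's -y when shut), from 8 to 80 mm above the table.
- bucket: bystander, leave alone: yellow paint bucket, 124 mm wide at the top, 130 mm tall, origin under its centre.
- ink_bottle: bystander, leave alone: black jar, 72 mm wide, 130 mm tall, origin under its centre.
- tape: bystander, leave alone: roll of tape lying flat, 76 mm wide, 24 mm tall, origin under its centre.
- brush: bystander, leave alone: paint brush lying flat, 200 mm long, origin under its middle.
- scraper: bystander, leave alone: flat scraper lying flat, 200 mm long, origin under its middle.
- water: bystander, leave alone: clear water bottle, 64 mm wide, 170 mm tall, origin under its centre.
- cup: bystander, leave alone: paper cup, 80 mm wide, 100 mm tall, origin under its centre.

How it is judged:
By the outcome, as a careful person would: the job done as asked, in the order asked, and still so for the second after the job is handed in, with the robot touching nothing.
Of pot1, pot2, pot3, pot4, pot5 only 3 to 4 are there at a start; the rules pass over those that are not, and their reading is None.
At some moment in a run one of pot1, pot2, pot3, pot4, pot5 may be knocked a few centimetres aside while the robot is not near it.
It also fails if it takes over 208 s, if anything falls off the work surface, if the arm or the gripper's body presses on something with over 40 N, if the wrist force passes 120 N, or if a joint passes its speed limit or range.

## Working session

There is one attempt and no reset: what is moved stays moved. The work goes in short steps, Python scripts to look and compute and a tool call to move; the robot and the scene stay as the last step left them, time stands still between calls to the robot, and variables do not carry over. Pictures are saved under pics/ and viewed, at most 14 in all, crops included, and the job is handed in when it is done.

Besides the shell and the picture viewer there is one more tool, called by a JSON object that holds its "op" and its "data". apply_moves: Moves the arm, as the interface text tells. Scaled input: -1 to 1 covers 5 cm each way for a shift and 90 degrees each way for a turn. Its arguments: {"type":"object","properties":{"targets":{"type":"array"}},"required":["targets"]}

```bash
mkdir -p pics
cat > h.py <<'E'
import numpy as np, cv2
from scipy.spatial.transform import Rotation as R
from workcell import ctrl
def ray(im,uv):
    K=np.array(im["camera_matrix"],float)
    d=np.linalg.inv(K)@np.array([uv[0],uv[1],1.0])
    if "view" in im: T=np.linalg.inv(np.array(im["view"],float))
    else:
        o=im["obs"]; W=np.eye(4); W[:3,:3]=R.from_rotvec(o["orientation"]).as_matrix(); W[:3,3]=o["ee_pos"]
        T=W@np.array(im["hand_eye"],float)
    return T[:3,3],T[:3,:3]@d
def at(im,uv,z):
    o,d=ray(im,uv); return o+d*(z-o[2])/d[2]
def proj(im,p):
    if "view" in im: V=np.array(im["view"],float)
    else:
        o=im["obs"]; W=np.eye(4); W[:3,:3]=R.from_rotvec(o["orientation"]).as_matrix(); W[:3,3]=o["ee_pos"]
        V=np.linalg.inv(W@np.array(im["hand_eye"],float))
    c=V@np.append(p,1.0); u=np.array(im["camera_matrix"])@c[:3]; return u[:2]/u[2]
def shot(cam,fn=None):
    o=ctrl.get_obs(); im=ctrl.get_image(cam); im["obs"]=o
    if fn: cv2.imwrite("pics/"+fn,im["pixels"])
    return im
E
python3 - <<'E'
from h import *
np.set_printoptions(precision=1,suppress=True)
o=ctrl.get_obs(); print(o)
for cam in("scene","side"):
    im=shot(cam,cam+"0.png")
    print(cam,"cam pos",ray(im,(320,240))[0])
    for n,z in [("pot1",0),("carrier",0),("gate_pad",50),("bucket",0),("ink_bottle",0),("tape",0),("brush",0),("scraper",0),("water",0),("cup",0)]:
        for r in ctrl.pinpoint(n,cam)[:6]: print(n,round(r["score"],2),np.array(r["xy"]),at(im,r["xy"],z))
a=cv2.imread("pics/scene0.png")
E
```

```text
{'t': 0.0, 'qpos': array([-1.3,  0.4,  1.6,  0. ,  1.1, -0. ]), 'qvel': array([-0., -0.,  0., -0., -0., -0.]), 'joint_torque': array([  0. , -54.5, -27.4,   0.1,   0. ,  -0. ]), 'ee_pos': array([ 170.1, -600.9,  221.9]), 'orientation': array([-3.1, -0.4,  0. ]), 'ft_force': array([-0.2,  0.1,  0.8]), 'moment': array([ 0. ,  0.1, -0. ]), 'grasp_force': 0.0, 'width': 87.87789861790061}
scene cam pos [1207.5  376.9  926.3]
pot1 0.67 [269.6 242.9] [600.9  51.2   0. ]
pot1 0.61 [301.2 202.1] [453.2  75.4   0. ]
pot1 0.58 [351.4 214. ] [445.8 207.8   0. ]
carrier 0.97 [177.3 214.2] [ 599.9 -200.     0. ]
carrier 0.25 [461.3 298.7] [593.1 508.7   0. ]
gate_pad 0.68 [196.9 150.4] [ 421.8 -231.5   50. ]
gate_pad 0.45 [270.2 241.4] [629.3  68.4  50. ]
bucket 0.59 [281.3 326.5] [794.2 161.6   0. ]
bucket 0.22 [177.5 213.8] [ 598.5 -200.2    0. ]
ink_bottle 0.58 [357.1 317.5] [717.9 305.9   0. ]
tape 0.92 [315.9 232.4] [532.1 144.2   0. ]
tape 0.47 [300. 200.] [447.6  70.   -0. ]
brush 0.62 [332.7 186.2] [372.2 133.1   0. ]
scraper 0.58 [422.6 205.6] [355.  369.9   0. ]
water 0.97 [461.2 297.3] 
[... 227 characters left out ...]
 ]
pot1 0.67 [329.3 247.5] [591.6  56.2   0. ]
carrier 0.93 [366.8 187.6] [ 595.1 -206.1    0. ]
gate_pad 0.69 [430.9 184.5] [ 419.7 -244.7   50. ]
bucket 0.73 [245.8 249. ] [786.7 158.9   0. ]
bucket 0.57 [357.  313.9] [440.7 218.6   0. ]
ink_bottle 0.58 [241.5 300.2] [708.4 306.4   0. ]
tape 0.73 [337.  283.4] [522.4 156.3   0. ]
brush 0.97 [395.5 297. ] [376.6 131.    0. ]
brush 0.36 [290.7 422.1] [454.8 524.7   0. ]
scraper 0.83 [368.6 379.7] [349.1 365.6   0. ]
scraper 0.63 [289.7 419. ] [459.8 519.8   0. ]
scraper 0.2 [338.5 283.9] [518.3 156.1   0. ]
water 0.21 [370.9 183.8] [ 590.8 -226.9    0. ]
cup 0.71 [290.9 421.2] [455.3 522.9   0. ]
cup 0.33 [430.8 188.2] [ 425.9 -286.8    0. ]
```

View pics/scene0.png

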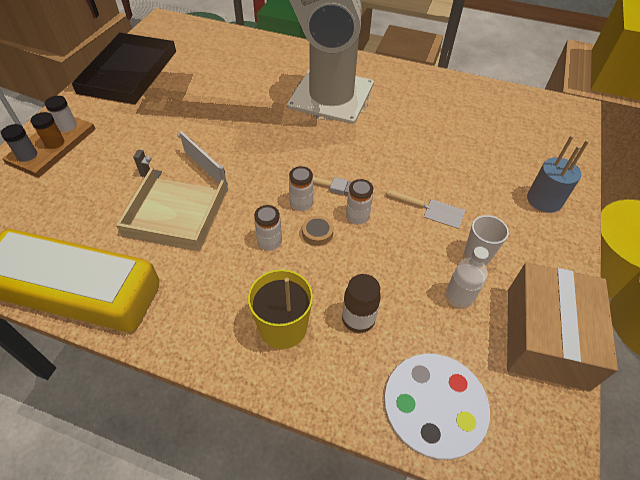

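View pics/side0.png

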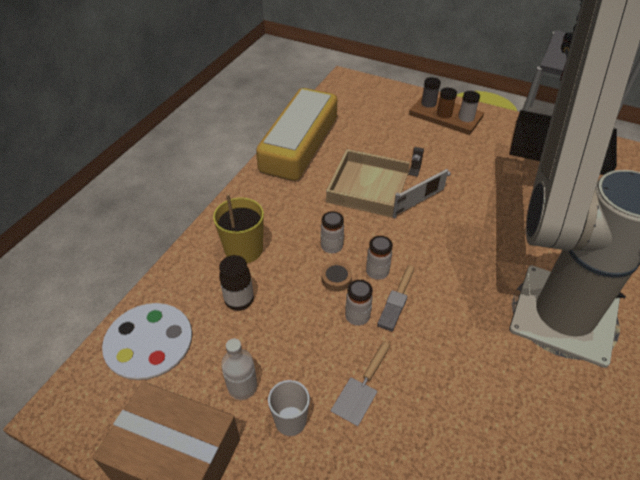

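The scene shows three pots, at about (269,228), (301,190) and (359,202). The carrier is at (175,210) with its gate open, and the catch is at (142,162). The side view agrees, showing pots at (332,232), (379,257) and (359,302). The jars on the small rack aren't pots from the list. Next I'll work out the tool axes and a path to a viewing pose.

Run:
```python
from h import *
np.set_printoptions(precision=3,suppress=True)
im=shot("wrist"); o=im["obs"]
print(R.from_rotvec(o["orientation"]).as_matrix()); print(im["hand_eye"]); print(im["camera_matrix"])
for cam in ("scene","side"):
    im=shot(cam)
    for n in("carrier","gate","pot1"):
        for m in ctrl.masks_of(n,cam)[:5]:
            print(cam,n,round(m["score"],2),m["bbox"],m["region"].sum())
```

```text
[[ 0.962  0.272  0.   ]
 [ 0.272 -0.962  0.   ]
 [ 0.    -0.    -1.   ]]
[[  -0.001   -0.955   -0.298   81.105]
 [   1.      -0.      -0.002    0.631]
 [   0.001   -0.298    0.955 -161.976]
 [   0.       0.       0.       1.   ]]
[[355.299   0.    321.01 ]
 [  0.    355.299 235.086]
 [  0.      0.      1.   ]]
scene carrier 0.87 [121.0, 132.0, 227.8, 248.8] 6949
scene carrier 0.7 [448.3, 249.3, 489.4, 311.3] 1578
scene gate 0.86 [178.9, 131.4, 216.7, 183.4] 695
scene pot1 0.96 [290.8, 167.8, 314.2, 211.1] 910
scene pot1 0.74 [344.7, 181.0, 372.7, 224.0] 940
scene pot1 0.6 [349.6, 179.6, 373.9, 201.1] 455
side carrier 0.61 [324.8, 144.3, 450.5, 217.1] 5205
side carrier 0.52 [376.3, 265.2, 413.7, 330.7] 909
side gate 0.66 [394.1, 169.3, 450.1, 213.7] 959
side pot1 0.93 [347.0, 280.2, 372.2, 326.3] 1052
side pot1 0.86 [319.8, 213.5, 344.0, 251.6] 844
side pot1 0.8 [368.5, 236.6, 392.5, 279.0] 987
```

{"op": "apply_moves", "data": {"targets": [[1,[0,0,-0.9],[0,0,0.0875]],[1,[0,0,-0.9],[0,0,0.0875]],[1,[0.66,-0.92,0],[0,0,0]],[1,[0.66,-0.92,0],[0,0,0]],[1,[0.66,-0.92,0],[0,0,0]],[1,[0.66,-0.92,0],[0,0,0]],[1,[0.66,-0.92,0],[0,0,0]],[1,[0.66,-0.92,0],[0,0,0]]]}}

```text
t: 2.55
ee_pos: [368.8, -323.7, 313.0]
orientation: [3.141, 0.001, 0.001]
ft_force: [0.1, -0.3, -0.6]
width: 87.8
grasp_force: 0.0
```

{"op": "apply_moves", "data": {"targets": [[1,[0.66,-0.92,0],[0,0,0]],[1,[0.66,-0.92,0],[0,0,0]],[1,[0.66,-0.92,0],[0,0,0]],[1,[0.66,-0.92,0],[0,0,0]],[1,[0.66,-0.92,0],[0,0,0]],[1,[0.66,-0.92,0],[0,0,0]],[1,[0,0,0],[0,0,0]],[1,[0,0,0],[0,0,0]]]}}

```text
t: 3.55
ee_pos: [565.3, -49.1, 312.4]
orientation: [3.141, 0.003, -0.001]
ft_force: [-0.2, -0.2, 0.0]
width: 88.1
grasp_force: 0.0
```

Run:
```python
from h import *
np.set_printoptions(precision=3,suppress=True)
im=shot("wrist","w1.png"); o=im["obs"]
print(o["t"],o["ee_pos"],R.from_rotvec(o["orientation"]).as_matrix())
for n,z in [("pot1",0),("carrier",0),("gate_pad",50)]:
    for r in ctrl.pinpoint(n,"wrist")[:6]: print(n,round(r["score"],2),np.array(r["xy"]),at(im,r["xy"],z))
for r in ctrl.masks_of("pot1_lid","wrist")[:6]:
    b=r["bbox"]; print("lid",round(r["score"],2),b)
```

```text
3.55 [565.277 -49.075 312.378] [[ 1.     0.002 -0.001]
 [ 0.002 -1.    -0.   ]
 [-0.001  0.    -1.   ]]
pot1 0.86 [235.4 265.5] [452.08   73.713   0.   ]
pot1 0.56 [136.  275.8] [435.8   219.237   0.   ]
pot1 0.55 [250.  169.7] [588.598  44.652   0.   ]
carrier 0.82 [442.9 167.4] [ 591.827 -210.132    0.   ]
carrier 0.7 [251.3 165.3] [594.346  42.598   0.   ]
gate_pad 0.82 [465.8 308.3] [ 411.334 -243.089   50.   ]
gate_pad 0.7 [442.5 167.5] [ 597.498 -192.769   50.   ]
lid 0.68 [193.5, 278.9, 242.8, 312.6]
```

View pics/w1.png

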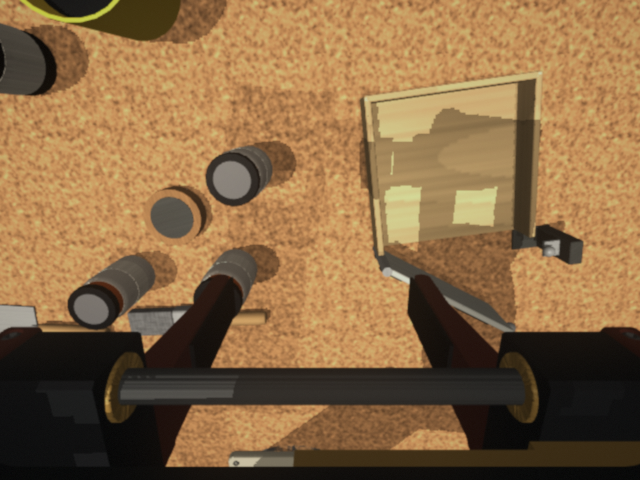

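The wrist view shows lids at (234,178) and (95,306). The third lid is hidden behind a finger near (225,285), and the seal shows on the lower-left pot. The carrier's rim corners are at (365,98), (541,73), (381,256) and (533,236).

Run:
```python
from h import *
np.set_printoptions(precision=1,suppress=True)
im=shot("wrist")
P=[at(im,p,45)[:2] for p in [(365,98),(541,73),(533,236),(381,256)]]
print(P,np.mean(P,0)); 
for a,b in((0,1),(1,2),(2,3),(3,0)): d=P[b]-P[a]; print(np.linalg.norm(d),np.degrees(np.arctan2(d[1],d[0])))
print("hinge/gate end top z80",at(im,(384,258),80),at(im,(513,327),80))
for z in(90,102): print(z,at(im,(234,178),z),at(im,(95,306),z))
s=shot("scene")
Q=[at(s,p,45)[:2] for p in [(200,238),(121,210),(157,172),(226,181)]]
print(Q,np.mean(Q,0))
cv2.imwrite("pics/sc.png",cv2.resize(s["pixels"][110:270,90:400],None,fx=2.5,fy=2.5,interpolation=cv2.INTER_CUBIC))
```

```text
[array([ 674.6, -100.2]), array([ 700.2, -294.4]), array([ 510.7, -318.9]), array([ 483.9, -127.6])] [ 592.3 -210.3]
195.84311578870842 -82.49692180116145
191.07030124938237 -172.63199520149735
193.1675703606176 97.98492859377666
192.70719198926668 8.16669231611378
hinge/gate end top z80 [ 494.6 -125.1   80. ] [ 401.  -293.1   80. ]
90 [591.1  43.6  90. ] [436.6 223.6  90. ]
102 [592.8  40.7 102. ] [443.2 215.1 102. ]
[array([673.4, -87.7]), array([ 665.1, -304.1]), array([ 524.4, -291.2]), array([ 490.8, -112.6])] [ 588.4 -198.9]
```

View pics/sc.png

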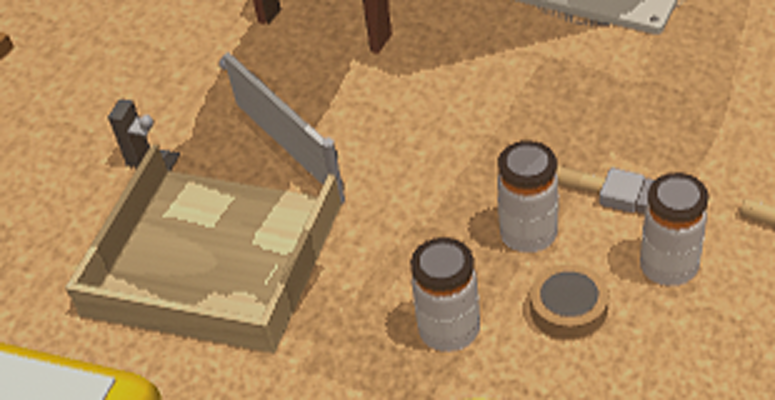

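All three lids are proud. I'll press pot A first, at about (592,45).

{"op": "apply_moves", "data": {"targets": [[-1,[0.54,-0.94,0],[0,0,0]],[-1,[0,-0.94,0.4],[0,0,0]],[-1,[0,0,0.94],[0,0,0]],[-1,[0,0,0.94],[0,0,0]],[-1,[0,0,0.94],[0,0,0]],[-1,[0,0,0.6],[0,0,0]],[-1,[0,0,0],[0,0,0]],[-1,[0,0,0],[0,0,0]]]}}

```text
t: 4.9
ee_pos: [593.5, 44.8, 122.9]
orientation: [-3.142, -0.001, -0.003]
ft_force: [0.4, -1.0, 0.1]
width: 11.3
grasp_force: 0.0
```

Run:
```python
from h import *
np.set_printoptions(precision=1,suppress=True)
im=shot("wrist","w2.png"); o=im["obs"]
print(o["t"],o["ee_pos"],o["ft_force"],o["width"], proj(im,o["ee_pos"]),proj(im,[592,45,102]))
```

```text
4.9 [593.5  44.8 122.9] [ 0.4 -1.   0.1] 11.336123008132887 [319.8 293.3] [319.7 278.9]
```

View pics/w2.png

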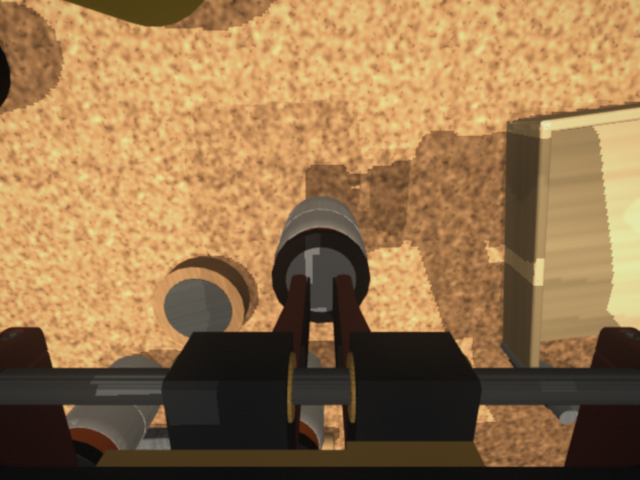

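The lid shows at (321,276) against a predicted (320,279), so the tips are centred over it. Pressing now.

{"op": "apply_moves", "data": {"targets": [[-1,[0,0,0.3],[0,0,0]],[-1,[0,0,0.1],[0,0,0]],[-1,[0,0,0.1],[0,0,0]],[-1,[0,0,0.1],[0,0,0]],[-1,[0,0,0.06],[0,0,0]],[-1,[0,0,0],[0,0,0]]]}}

```text
t: 5.7
ee_pos: [592.8, 45.1, 90.2]
orientation: [3.142, 0.002, 0.0]
ft_force: [-4.3, 1.0, 15.1]
width: 0.7
grasp_force: 7.8
```

{"op": "apply_moves", "data": {"targets": [[-1,[0,0,0.02],[0,0,0]],[-1,[0,0,0.02],[0,0,0]],[-1,[0,0,0],[0,0,0]],[-1,[0,0,0],[0,0,0]]]}}

```text
t: 6.2
ee_pos: [593.3, 45.1, 90.1]
orientation: [-3.142, -0.002, -0.003]
ft_force: [-9.5, -1.1, 31.3]
width: 0.4
grasp_force: 15.7
```

Home: 31 N with no further travel. Next is pot C.

{"op": "apply_moves", "data": {"targets": [[-1,[0,0,-0.7],[0,0,0]],[-1,[-0.96,-0.18,0],[0,0,0]],[-1,[-0.96,-0.18,0],[0,0,0]],[-1,[-0.96,-0.2,0],[0,0,0]],[-1,[0,0,0],[0,0,0]],[-1,[0,0,0],[0,0,0]]]}}

```text
t: 6.95
ee_pos: [450.0, 73.1, 122.1]
orientation: [-3.141, -0.002, -0.003]
ft_force: [0.4, 0.4, 0.2]
width: 0.6
grasp_force: 0.0
```

```bash
cat > lid.py <<'E'
from h import *
import sys
np.set_printoptions(precision=1,suppress=True)
z=float(sys.argv[1]); im=shot("wrist",sys.argv[2]); o=im["obs"]
print(o["t"],o["ee_pos"],o["ft_force"])
for r in ctrl.pinpoint("pot1","wrist")[:4]: print(round(r["score"],2),r["xy"],at(im,r["xy"],z))
for s in ("scene","side"):
    im=shot(s)
    for r in ctrl.pinpoint("pot1",s)[:6]: print(s,round(r["score"],2),at(im,r["xy"],z))
E
python3 lid.py 0 w3.png
```

```text
6.95 [450.   73.1 122.1] [0.4 0.4 0.2]
0.79 [360.2, 37.5] [590.6  44.7   0. ]
0.65 [144.3, 241.9] [436.7 221.7   0. ]
scene 0.91 [449.7  78.2   0. ]
scene 0.78 [593.9  50.3   0. ]
scene 0.73 [452.3 221.1   0. ]
side 0.87 [444.9  75.5   0. ]
side 0.77 [596.7  52.8   0. ]
side 0.72 [431.5 220.1   0. ]
```

View pics/w3.png

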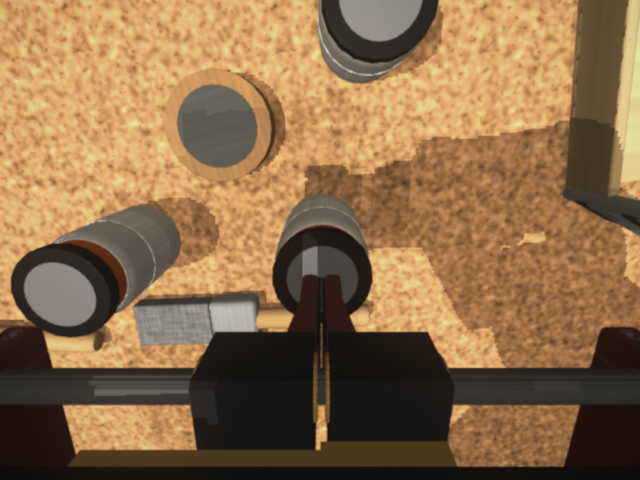

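The lid is centred at (322,276), so I'll press C and then move over pot B.

{"op": "apply_moves", "data": {"targets": [[-1,[0,0,0.28],[0,0,0]],[-1,[0,0,0.1],[0,0,0]],[-1,[0,0,0.1],[0,0,0]],[-1,[0,0,0.1],[0,0,0]],[-1,[0,0,0.08],[0,0,0]],[-1,[0,0,0.04],[0,0,0]],[-1,[0,0,0],[0,0,0]],[-1,[0,0,0],[0,0,0]]]}}

```text
t: 8.25
ee_pos: [448.6, 72.9, 89.7]
orientation: [3.142, 0.002, 0.0]
ft_force: [-15.3, -3.3, 54.9]
width: 0.7
grasp_force: 27.7
```

{"op": "apply_moves", "data": {"targets": [[-1,[0,0,-0.7],[0,0,0]],[-1,[-0.06,-0.98,0],[0,0,0]],[-1,[-0.06,-0.98,0],[0,0,0]],[-1,[-0.06,-0.94,0],[0,0,0]],[-1,[0,0,0],[0,0,0]],[-1,[0,0,0],[0,0,0]]]}}

```text
t: 9.0
ee_pos: [438.9, 217.5, 121.1]
orientation: [3.141, 0.003, -0.002]
ft_force: [-0.3, -0.3, -0.1]
width: 0.4
grasp_force: 0.0
```

```bash
python3 lid.py 0 w4.png
```

```text
9.0 [438.9 217.5 121.1] [-0.3 -0.3 -0.1]
0.97 [566.3, 17.2] [591.6  45.4   0. ]
0.86 [495.8, 216.7] [447.6  73.4   0. ]
0.56 [317.2, 230.8] [435.4 220.1   0. ]
0.37 [414.6, 109.9] [530.3 146.7   0. ]
scene 0.96 [591.8  46.5   0. ]
scene 0.86 [448.7 223.4   0. ]
scene 0.84 [448.8  80.6   0. ]
side 0.94 [449.6  70.1   0. ]
side 0.76 [584.3  62.9   0. ]
side 0.59 [435.2 219.4   0. ]
```

View pics/w4.png

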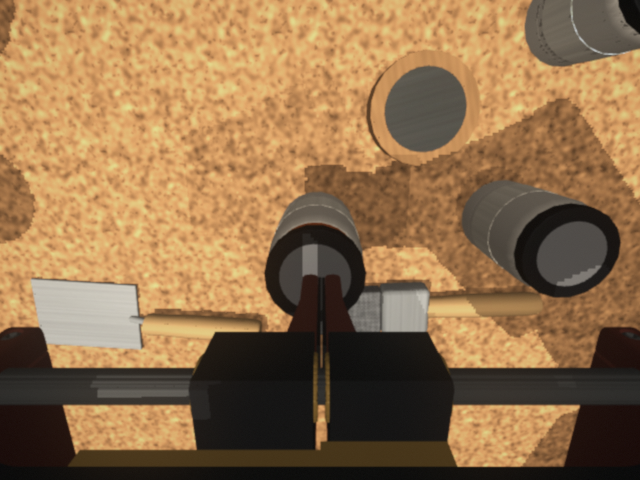

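The lid is at (315,272), only about 3 mm off centre. I'll press B more gently.

{"op": "apply_moves", "data": {"targets": [[-1,[0.02,-0.04,0.26],[0,0,0]],[-1,[0,0,0.1],[0,0,0]],[-1,[0,0,0.1],[0,0,0]],[-1,[0,0,0.1],[0,0,0]],[-1,[0,0,0.08],[0,0,0]],[-1,[0,0,0],[0,0,0]],[-1,[0,0,0],[0,0,0]]]}}

```text
t: 10.18
ee_pos: [440.3, 219.7, 90.2]
orientation: [3.141, 0.002, -0.001]
ft_force: [-3.4, -2.2, 12.8]
width: 0.9
grasp_force: 6.6
```

{"op": "apply_moves", "data": {"targets": [[-1,[0,0,0.03],[0,0,0]],[-1,[0,0,0.02],[0,0,0]],[-1,[0,0,0],[0,0,0]]]}}

```text
t: 10.55
ee_pos: [440.7, 219.9, 89.9]
orientation: [3.142, 0.002, 0.001]
ft_force: [-10.1, -5.8, 42.1]
width: 0.3
grasp_force: 21.0
```

B is home too. All three lids are pressed, so I'll open, grasp B about 65 mm up, and lift it.

{"op": "apply_moves", "data": {"targets": [[1,[0,0,-0.98],[0,0,0]],[1,[0,0,0],[0,0,0]],[1,[0,0,0],[0,0,0]],[1,[0,0,0],[0,0,0]],[1,[0,0,0],[0,0,0]],[1,[0,0,0],[0,0,0]],[1,[0,0,0],[0,0,0]],[1,[0,0,0],[0,0,0]]]}}

```text
t: 11.55
ee_pos: [440.5, 219.9, 136.1]
orientation: [3.142, 0.001, -0.0]
ft_force: [-0.2, -0.2, 0.5]
width: 77.1
grasp_force: 0.0
```

{"op": "apply_moves", "data": {"targets": [[1,[0,0,0.8],[0,0,0]],[1,[0,0,0.8],[0,0,0]],[1,[0,0,0.2],[0,0,0]],[-1,[0,0,0],[0,0,0]],[-1,[0,0,0],[0,0,0]],[-1,[0,0,0],[0,0,0]],[-1,[0,0,0],[0,0,0]],[-1,[0,0,0],[0,0,0]]]}}

```text
t: 12.55
ee_pos: [441.4, 220.4, 47.4]
orientation: [-3.14, -0.001, -0.003]
ft_force: [-0.7, 1.2, 7.0]
width: 59.6
grasp_force: 30.0
```

{"op": "apply_moves", "data": {"targets": [[-1,[0,0,-0.5],[0,0,0]],[-1,[0,0,-0.9],[0,0,0]],[-1,[0,0,-0.9],[0,0,0]],[-1,[0.4,0.94,0],[0,0,0]],[-1,[0.4,0.94,0],[0,0,0]],[-1,[0.4,0.94,0],[0,0,0]],[-1,[0.4,0.94,0],[0,0,0]],[-1,[0.4,0.94,0],[0,0,0]]]}}

```text
t: 13.55
ee_pos: [540.5, -16.7, 161.0]
orientation: [-3.142, -0.001, 0.001]
ft_force: [1.2, 0.7, -4.9]
width: 59.7
grasp_force: 30.0
```

{"op": "apply_moves", "data": {"targets": [[-1,[0.4,0.94,0],[0,0,0]],[-1,[0.4,0.94,0],[0,0,0]],[-1,[0.4,0.94,0],[0,0,0]],[-1,[0.4,0.94,0],[0,0,0]],[-1,[0.4,0.94,0],[0,0,0]],[-1,[0,0,0],[0,0,-0.09]],[-1,[0,0,0],[0,0,0]],[-1,[0,0,0],[0,0,0]]]}}

```text
t: 14.55
ee_pos: [640.2, -249.2, 160.7]
orientation: [-3.133, -0.22, 0.002]
ft_force: [0.3, 0.6, -4.7]
width: 59.6
grasp_force: 30.0
```

Run:
```python
from h import *
np.set_printoptions(precision=1,suppress=True)
im=shot("wrist","w5.png"); o=im["obs"]
print(o["t"],o["ee_pos"],o["ft_force"],o["width"],o["orientation"])
p=im["pixels"].copy()
c=np.array([592.5,-210]); a=np.radians(8); M=np.array([[np.cos(a),-np.sin(a)],[np.sin(a),np.cos(a)]])
for q in [(100,100),(100,-100),(-100,-100),(-100,100),(92,92),(92,-92)]:
    u=proj(im,np.append(c+M@q,45)); print(q,u); cv2.circle(p,tuple(int(v) for v in np.clip(u,-9,999)),3,(0,0,255),-1)
cv2.imwrite("pics/w5.png",p)
```

```text
14.55 [ 640.2 -249.2  160.7] [ 0.3  0.6 -4.7] 59.57916147501671 [-3.1 -0.2  0. ]
(100, 100) [130.8 155.5]
(100, -100) [392.  155.4]
(-100, -100) [379.3 374.3]
(-100, 100) [165.2 374.1]
(92, 92) [142.8 166.1]
(92, -92) [381. 166.]
```

View pics/w5.png

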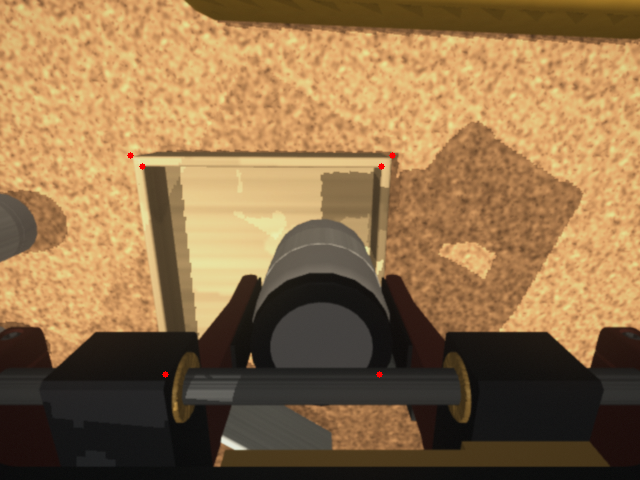

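The fit is within about 4 px at the back rim, with corners (134,154) and (396,154) visible. The carrier centre is therefore about (592.5,-213) with an 8° yaw. Lowering B into the back-right slot.

{"op": "apply_moves", "data": {"targets": [[-1,[0.06,0.03,0.9],[0,0,0]],[-1,[0,0,0.8],[0,0,0]],[-1,[0,0,0.3],[0,0,0]],[-1,[0,0,0.1],[0,0,0]],[-1,[0,0,0.04],[0,0,0]],[-1,[0,0,0],[0,0,0]]]}}

```text
t: 15.35
ee_pos: [645.0, -251.3, 55.6]
orientation: [3.133, 0.223, 0.003]
ft_force: [-0.1, -0.7, -4.3]
width: 59.9
grasp_force: 30.0
```

{"op": "apply_moves", "data": {"targets": [[-1,[0,0,0.04],[0,0,0]],[-1,[0,0,0.02],[0,0,0]],[-1,[0,0,0],[0,0,0]]]}}

```text
t: 15.72
ee_pos: [644.8, -251.4, 53.5]
orientation: [3.133, 0.223, 0.002]
ft_force: [-3.9, 0.9, 8.5]
width: 60.2
grasp_force: 30.0
```

{"op": "apply_moves", "data": {"targets": [[0.65,[0,0,0],[0,0,0]],[0.65,[0,0,0],[0,0,0]],[0.65,[0,0,0],[0,0,0]],[0.65,[0,0,0],[0,0,0]],[0.65,[0,0,-0.5],[0,0,0]],[0.65,[0,0,-0.9],[0,0,0]],[1,[0,0,-0.8],[0,0,0.09]],[1,[0,0,0],[0,0,0]]]}}

```text
t: 16.73
ee_pos: [646.3, -251.9, 165.1]
orientation: [3.139, 0.0, 0.01]
ft_force: [0.3, 0.3, -0.1]
width: 86.8
grasp_force: 0.0
```

{"op": "apply_moves", "data": {"targets": [[1,[-0.18,-0.98,0],[0,0,0]],[1,[-0.18,-0.98,0],[0,0,0]],[1,[-0.18,-0.98,0],[0,0,0]],[1,[-0.18,-0.98,0],[0,0,0]],[1,[-0.18,-0.98,0],[0,0,0]],[1,[-0.15,-0.98,0],[0,0,0]],[1,[0,0,0],[0,0,0]],[1,[0,0,0],[0,0,0]]]}}

```text
t: 17.73
ee_pos: [591.0, 42.8, 160.4]
orientation: [3.141, 0.004, -0.002]
ft_force: [0.1, -0.5, 0.1]
width: 87.8
grasp_force: 0.0
```

```bash
python3 lid.py 0 w6.png
```

```text
17.725 [591.   42.8 160.4] [ 0.1 -0.5  0.1]
0.94 [318.7, 213.6] [592.4  44.5   0. ]
0.78 [293.5, 345.9] [448.9  71.1   0. ]
scene 0.81 [595.6  52.6  -0. ]
scene 0.77 [446.4  78.    0. ]
scene 0.57 [ 643.8 -255.7    0. ]
scene 0.33 [ 380.8 -269.4    0. ]
side 0.85 [ 639.8 -263.7    0. ]
side 0.68 [591.1  50.5   0. ]
side 0.56 [442.9  81.1   0. ]
```

View pics/w6.png

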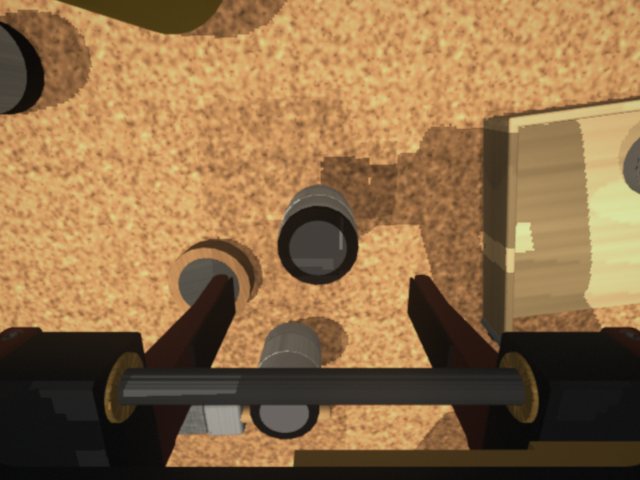

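The lid is at (318,244), centred between the fingers, and the pot hasn't moved. I'll grasp A and carry it to back-left.

{"op": "apply_moves", "data": {"targets": [[1,[0.02,-0.03,0.9],[0,0,0]],[1,[0,0,0.9],[0,0,0]],[1,[0,0,0.46],[0,0,0]],[-1,[0,0,0],[0,0,0]],[-1,[0,0,0],[0,0,0]],[-1,[0,0,0],[0,0,0]],[-1,[0,0,0],[0,0,0]],[-1,[0,0,0],[0,0,0]]]}}

```text
t: 19.02
ee_pos: [593.4, 44.6, 49.6]
orientation: [-3.141, -0.002, -0.004]
ft_force: [-1.4, 0.5, 6.8]
width: 59.5
grasp_force: 30.0
```

{"op": "apply_moves", "data": {"targets": [[-1,[0,0,-0.5],[0,0,0]],[-1,[0,0,-0.9],[0,0,0]],[-1,[0,0,-0.9],[0,0,0]],[-1,[0.15,0.83,0],[0,0,0]],[-1,[0.15,0.83,0],[0,0,0]],[-1,[0.15,0.83,0],[0,0,0]],[-1,[0.15,0.83,0],[0,0,0]],[-1,[0.15,0.83,0],[0,0,0]]]}}

```text
t: 20.02
ee_pos: [629.4, -164.2, 162.7]
orientation: [-3.141, -0.002, 0.002]
ft_force: [0.7, 0.5, -4.8]
width: 59.4
grasp_force: 30.0
```

{"op": "apply_moves", "data": {"targets": [[-1,[0,0,0],[0,0,-0.09]],[-1,[0,0,0],[0,0,0]],[-1,[0,0,0],[0,0,0]]]}}

```text
t: 20.4
ee_pos: [629.5, -162.5, 162.8]
orientation: [-3.134, -0.22, 0.001]
ft_force: [-1.0, -0.2, -4.1]
width: 59.5
grasp_force: 30.0
```

{"op": "apply_moves", "data": {"targets": [[-1,[0.02,0,0.9],[0,0,0]],[-1,[0,0,0.8],[0,0,0]],[-1,[0,0,0.3],[0,0,0]],[-1,[0,0,0.1],[0,0,0]],[-1,[0,0,0.02],[0,0,0]],[-1,[0,0,0.02],[0,0,0]],[-1,[0,0,0],[0,0,0]]]}}

```text
t: 21.28
ee_pos: [631.6, -163.0, 57.2]
orientation: [3.133, 0.223, 0.002]
ft_force: [0.4, 0.2, -5.3]
width: 59.3
grasp_force: 30.0
```

{"op": "apply_moves", "data": {"targets": [[-1,[0,0,0.03],[0,0,0]],[-1,[0,0,0.02],[0,0,0]],[-1,[0,0,0],[0,0,0]]]}}

```text
t: 21.65
ee_pos: [631.5, -163.1, 55.6]
orientation: [3.133, 0.223, 0.002]
ft_force: [-4.5, 0.4, 9.4]
width: 59.1
grasp_force: 30.0
```

{"op": "apply_moves", "data": {"targets": [[0.65,[0,0,0],[0,0,0]],[0.65,[0,0,0],[0,0,0]],[0.65,[0,0,0],[0,0,0]],[0.65,[0,0,0],[0,0,0]],[0.65,[0,0,-0.5],[0,0,0]],[0.65,[0,0,-0.9],[0,0,0]],[1,[0,0,-0.8],[0,0,0.09]],[1,[0,0,0],[0,0,0]]]}}

```text
t: 22.65
ee_pos: [633.3, -163.5, 167.4]
orientation: [3.14, 0.0, 0.01]
ft_force: [-0.2, 0.0, -0.1]
width: 86.6
grasp_force: 0.0
```

{"op": "apply_moves", "data": {"targets": [[1,[-0.61,-0.79,0],[0,0,0]],[1,[-0.61,-0.79,0],[0,0,0]],[1,[-0.61,-0.79,0],[0,0,0]],[1,[-0.61,-0.79,0],[0,0,0]],[1,[-0.61,-0.79,0],[0,0,0]],[1,[-0.61,-0.79,0],[0,0,0]],[1,[0,0,0],[0,0,0]],[1,[0,0,0],[0,0,0]]]}}

```text
t: 23.65
ee_pos: [448.1, 73.9, 163.3]
orientation: [3.141, 0.004, -0.0]
ft_force: [-0.1, -0.6, 0.5]
width: 87.7
grasp_force: 0.0
```

```bash
python3 lid.py 0 w7.png
```

```text
23.65 [448.1  73.9 163.3] [-0.1 -0.6  0.5]
0.73 [322.5, 214.3] [448.3  72.1   0. ]
scene 0.81 [ 649.4 -246.3    0. ]
scene 0.78 [ 630.8 -164.7    0. ]
scene 0.68 [441.7  81.7  -0. ]
side 0.96 [ 635.2 -168.7    0. ]
side 0.88 [ 634.5 -250.8    0. ]
side 0.57 [443.7  73.    0. ]
```

View pics/w7.png

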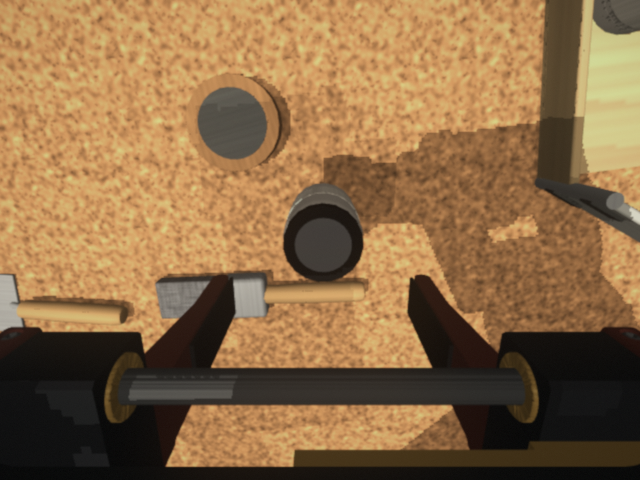

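C is centred at (323,243) and hasn't moved. I'll grasp it and carry it to front-left.

{"op": "apply_moves", "data": {"targets": [[1,[0.02,0.03,0.9],[0,0,0]],[1,[0,0,0.9],[0,0,0]],[1,[0,0,0.5],[0,0,0]],[-1,[0,0,0],[0,0,0]],[-1,[0,0,0],[0,0,0]],[-1,[0,0,0],[0,0,0]],[-1,[0,0,0],[0,0,0]],[-1,[0,0,0],[0,0,0]]]}}

```text
t: 24.95
ee_pos: [449.8, 72.6, 49.8]
orientation: [-3.141, -0.002, -0.004]
ft_force: [0.3, -1.1, 7.1]
width: 60.0
grasp_force: 30.0
```

{"op": "apply_moves", "data": {"targets": [[-1,[0,0,-0.5],[0,0,0]],[-1,[0,0,-0.9],[0,0,0]],[-1,[0,0,-0.9],[0,0,0]],[-1,[0.31,0.82,0],[0,0,0]],[-1,[0.31,0.82,0],[0,0,0]],[-1,[0.31,0.82,0],[0,0,0]],[-1,[0.31,0.82,0],[0,0,0]],[-1,[0.31,0.82,0],[0,0,0]]]}}

```text
t: 25.95
ee_pos: [526.3, -133.7, 163.7]
orientation: [-3.141, -0.001, 0.001]
ft_force: [0.4, 0.6, -4.4]
width: 59.7
grasp_force: 30.0
```

{"op": "apply_moves", "data": {"targets": [[-1,[0.31,0.82,0],[0,0,0]],[-1,[0,0,0],[0,0,-0.09]],[-1,[0,0,0],[0,0,0]],[-1,[0,0,0],[0,0,0]]]}}

```text
t: 26.45
ee_pos: [541.5, -172.9, 163.5]
orientation: [-3.134, -0.22, 0.001]
ft_force: [-0.3, 0.8, -4.0]
width: 59.8
grasp_force: 30.0
```

{"op": "apply_moves", "data": {"targets": [[-1,[0,0.03,0.9],[0,0,0]],[-1,[0,0,0.8],[0,0,0]],[-1,[0,0,0.3],[0,0,0]],[-1,[0,0,0.1],[0,0,0]],[-1,[0,0,0.04],[0,0,0]],[-1,[0,0,0.02],[0,0,0]],[-1,[0,0,0],[0,0,0]]]}}

```text
t: 27.32
ee_pos: [542.7, -175.1, 56.5]
orientation: [3.133, 0.223, 0.002]
ft_force: [-0.9, 0.2, -4.0]
width: 59.6
grasp_force: 30.0
```

{"op": "apply_moves", "data": {"targets": [[-1,[0,0,0.02],[0,0,0]],[-1,[0,0,0.01],[0,0,0]],[-1,[0,0,0],[0,0,0]]]}}

```text
t: 27.7
ee_pos: [542.7, -175.1, 55.8]
orientation: [3.133, 0.223, 0.002]
ft_force: [-3.2, 0.6, 11.3]
width: 59.8
grasp_force: 30.0
```

Seated. Next I'll release, rise, shut the fingers and move outside the gate.

{"op": "apply_moves", "data": {"targets": [[0.65,[0,0,0],[0,0,0]],[0.65,[0,0,0],[0,0,0]],[0.65,[0,0,0],[0,0,0]],[0.65,[0,0,0],[0,0,0]],[0.65,[0,0,-0.5],[0,0,0]],[0.65,[0,0,-0.9],[0,0,0]],[-1,[0,0,-0.8],[0,0,0]],[-1,[-0.93,0.02,0],[0,0,0]]]}}

```text
t: 28.7
ee_pos: [500.4, -183.6, 167.6]
orientation: [3.13, 0.226, 0.013]
ft_force: [0.7, -0.5, 0.5]
width: 55.9
grasp_force: 0.0
```

{"op": "apply_moves", "data": {"targets": [[-1,[-0.93,0.02,0],[0,0,0]],[-1,[-0.93,0.02,0],[0,0,0]],[-1,[-0.93,0.02,0],[0,0,0]],[-1,[0,0,0],[0,0,0]],[-1,[0,0,0],[0,0,0]]]}}

```text
t: 29.32
ee_pos: [359.4, -205.7, 164.5]
orientation: [3.133, 0.222, 0.002]
ft_force: [-0.1, -0.3, 0.2]
width: 5.9
grasp_force: 0.0
```

Run:
```python
from h import *
np.set_printoptions(precision=1,suppress=True)
im=shot("wrist","w8.png"); o=im["obs"]
print(o["t"],o["ee_pos"],o["width"],o["orientation"])
for c in("wrist","side","scene"):
    if c!="wrist": im=shot(c)
    for r in ctrl.pinpoint("gate_pad",c)[:2]: print(c,r["score"],r["xy"],at(im,r["xy"],50))
    for r in ctrl.pinpoint("pot1",c)[:5]: print(c,r["score"],r["xy"],at(im,r["xy"],6))
```

```text
29.325 [ 359.4 -205.7  164.5] 5.852460937460948 [3.1 0.2 0. ]
wrist 0.62 [378.1, 166.5] [ 415.4 -242.5   50. ]
side 0.89 [431.0, 184.8] [ 419.  -243.6   50. ]
side 0.49 [238.8, 299.0] [691.6 335.3  50. ]
side 0.87 [361.8, 175.4] [ 627.5 -243.3    6. ]
side 0.77 [349.6, 193.4] [ 627.6 -154.5    6. ]
side 0.71 [431.8, 188.0] [ 422.2 -282.1    6. ]
side 0.64 [381.3, 198.4] [ 537.6 -175.4    6. ]
scene 0.66 [196.1, 150.8] [ 423.9 -232.7   50. ]
scene 0.89 [198.5, 197.0] [ 534.5 -174.6    6. ]
scene 0.75 [185.0, 224.3] [ 625.4 -162.5    6. ]
scene 0.67 [150.8, 220.2] [ 643.5 -247.3    6. ]
scene 0.39 [353.0, 319.5] [728.7 299.6   6. ]
```

View pics/w8.png

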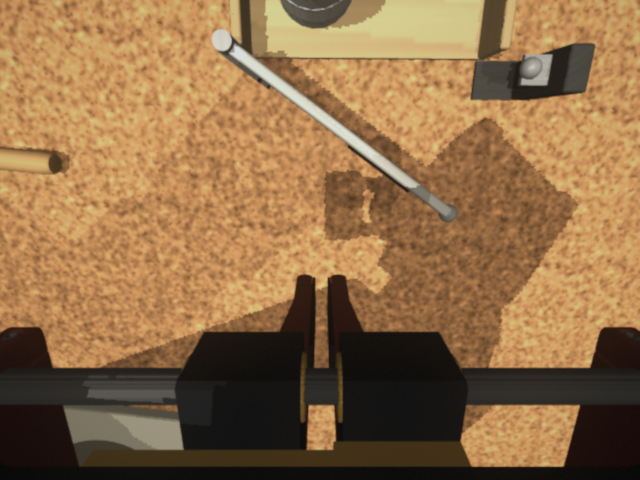

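The gate runs from the hinge at (222,40) to its end at (447,212), about 0.65 rad open, with the pad near (378,166). The fingers are clear of it. I'll lower and push along the pad's arc.

{"op": "apply_moves", "data": {"targets": [[-1,[0,0,0.9],[0,0,0]],[-1,[0,0,0.9],[0,0,0]],[-1,[0,0,0.64],[0,0,0]],[-1,[0,0,0],[0,0,0]],[-1,[0.34,0.34,0],[0,0,0]],[-1,[0.34,0.34,0],[0,0,0]],[-1,[0,0,0],[0,0,0]]]}}

```text
t: 30.65
ee_pos: [399.3, -235.5, 43.8]
orientation: [3.131, 0.223, 0.005]
ft_force: [-0.9, 0.3, 0.3]
width: 0.6
grasp_force: 0.0
```

{"op": "apply_moves", "data": {"targets": [[-1,[0.17,0.15,0],[0,0,0]],[-1,[0.17,0.15,0],[0,0,0]],[-1,[0.2,0.12,0],[0,0,0]],[-1,[0.2,0.12,0],[0,0,0]],[-1,[0.21,0.09,0],[0,0,0]],[-1,[0.21,0.08,0],[0,0,0]],[-1,[0,0,0],[0,0,0]]]}}

```text
t: 31.52
ee_pos: [460.9, -261.5, 42.3]
orientation: [3.133, 0.224, 0.002]
ft_force: [-0.1, 0.2, 0.2]
width: 0.6
grasp_force: 0.0
```

Run:
```python
from h import *
np.set_printoptions(precision=1,suppress=True)
im=shot("wrist","w9.png"); o=im["obs"]
print(o["t"],o["ee_pos"],o["ft_force"])
```

```text
31.525 [ 460.9 -261.5   42.3] [-0.1  0.2  0.2]
```

View pics/w9.png

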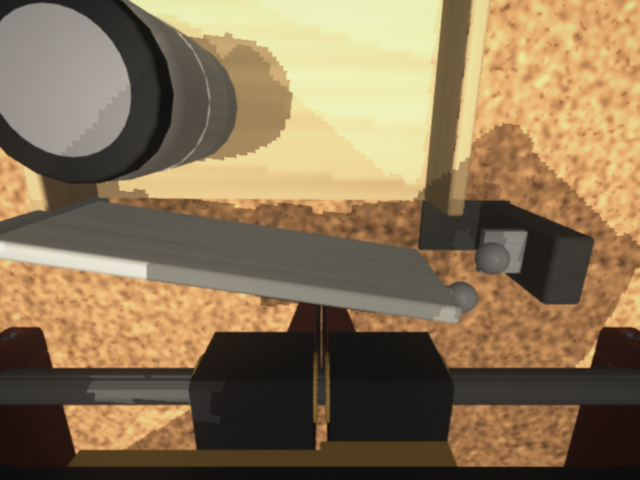

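The gate is nearly shut, with its end ball at (462,297) just short of the catch at (493,258). Pushing on.

{"op": "apply_moves", "data": {"targets": [[-1,[0.12,0.03,0],[0,0,0]],[-1,[0.12,0.03,0],[0,0,0]],[-1,[0.1,0.02,0],[0,0,0]],[-1,[0.06,0,0],[0,0,0]],[-1,[0,0,0],[0,0,0]]]}}

```text
t: 32.2
ee_pos: [480.6, -262.3, 42.3]
orientation: [3.133, 0.223, 0.001]
ft_force: [-0.2, 0.1, 0.9]
width: 0.5
grasp_force: 0.0
```

{"op": "apply_moves", "data": {"targets": [[-1,[0.06,0,0],[0,0,0]],[-1,[0.04,0,0],[0,0,0]],[-1,[0,0,0],[0,0,0]]]}}

```text
t: 32.58
ee_pos: [483.6, -261.8, 42.3]
orientation: [-3.134, -0.224, 0.004]
ft_force: [-8.1, -4.0, 5.5]
width: 0.7
grasp_force: 4.2
```

{"op": "apply_moves", "data": {"targets": [[-1,[0.04,0,0],[0,0,0]],[-1,[0.02,0,0],[0,0,0]],[-1,[0,0,0],[0,0,0]]]}}

```text
t: 32.95
ee_pos: [483.7, -261.8, 42.2]
orientation: [-3.133, -0.224, 0.011]
ft_force: [-20.7, -11.2, 12.8]
width: 0.4
grasp_force: 10.5
```

The gate is at a hard stop: 24 N with no travel, so it has snapped home. I'll retreat straight out, rise, move to an overview pose and check.

{"op": "apply_moves", "data": {"targets": [[-1,[-0.4,0,0],[0,0,0]],[-1,[-0.6,0,0],[0,0,0]],[-1,[0,0,-0.9],[0,0,0]],[-1,[0,0,-0.9],[0,0,0]],[-1,[0,0,-0.9],[0,0,0]],[-1,[0,0,-0.9],[0,0,0]],[-1,[0.6,0,-0.9],[0,0,0]],[-1,[0.6,0,0],[0,0,0]]]}}

```text
t: 33.95
ee_pos: [500.4, -260.7, 271.7]
orientation: [3.129, 0.222, 0.012]
ft_force: [0.7, 0.5, -0.4]
width: 0.5
grasp_force: 0.0
```

{"op": "apply_moves", "data": {"targets": [[-1,[0.9,0,0],[0,0,0]],[-1,[0.9,0,0],[0,0,0]],[-1,[0,0,0],[0,0,0]],[-1,[0,0,0],[0,0,0]]]}}

```text
t: 34.45
ee_pos: [586.0, -246.6, 266.6]
orientation: [-3.133, -0.224, 0.002]
ft_force: [0.2, 0.1, -0.6]
width: 0.7
grasp_force: 0.0
```

Run:
```python
from h import *
np.set_printoptions(precision=1,suppress=True)
im=shot("wrist","w10.png"); o=im["obs"]; print(o["t"],o["ee_pos"],o["ft_force"])
for c in("side","scene"):
    im=shot(c,c+"9.png")
    for n,z in [("pot1",6),("gate_pad",50),("bucket",0),("tape",0),("brush",0),("scraper",0)]:
        for r in ctrl.pinpoint(n,c)[:5 if n=="pot1" else 1]: print(c,n,round(r["score"],2),at(im,r["xy"],z))
a=cv2.imread("pics/w10.png"); b=cv2.resize(cv2.imread("pics/scene9.png")[120:270,100:300],(640,480))
cv2.imwrite("pics/fin.png",cv2.resize(np.hstack([a,b]),(800,300)))
```

```text
34.45 [ 586.  -246.6  266.6] [ 0.2  0.1 -0.6]
side pot1 0.68 [ 536.7 -163.3    6. ]
side pot1 0.66 [ 622.7 -152.2    6. ]
side pot1 0.63 [ 621.8 -246.1    6. ]
side gate_pad 0.67 [ 492.4 -251.5   50. ]
side bucket 0.7 [780.5 167.6   0. ]
side tape 0.95 [515.  157.9   0. ]
side brush 0.74 [366.6 129.4   0. ]
side scraper 0.95 [354.6 365.9   0. ]
scene pot1 0.87 [ 543.7 -169.1    6. ]
scene pot1 0.8 [ 655.3 -247.6    6. ]
scene pot1 0.69 [ 631.6 -165.6    6. ]
scene gate_pad 0.59 [ 500.3 -252.9   50. ]
scene bucket 0.8 [791.4 166.6   0. ]
scene tape 0.64 [528.7 146.3   0. ]
scene brush 0.74 [380.1 133.3   0. ]
scene scraper 0.93 [353.7 369.6   0. ]
```

View pics/fin.png

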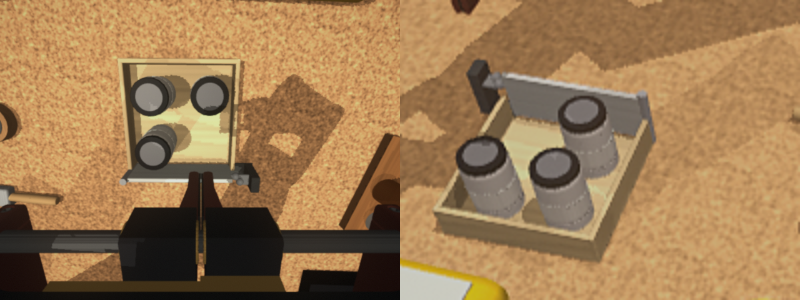

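All three pots stand in the carrier with no orange seal showing. The gate is parallel to the carrier's front and on its catch, and no other pots are on the table.

```bash
python3 -c "
from workcell import ctrl
print(ctrl.close_job())"
```

```text
the job is handed in; nothing more can be done
None
```

I pressed all three lids home, stood the three pots upright in the carrier, pushed the gate shut onto its catch, and handed the job in at about 35 s.

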